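# Stop the butcher's block rocking

### The job

The butcher's block has lost one of its rubber feet and must stand steady before carving: press down on its corners with the fingertips, one after another, until you find the one that rocks, then push the orange wedge lying beside that corner under the block until it is snug, and press that corner firmly once more to prove that it no longer rocks. Pick nothing up and do not shove the block about; leave the other three wedges, the knife, the jar and the plate where they are.

Things in the scene. Friction and masses are not known exactly. Their poses are not given: they have to be found in the camera images.
- board: loose wooden butcher's block of end-grain squares, 240 (x) x 270 (y) x 40 mm, 2 kg. Origin: centre of its underside, 8 mm above the worktop; x away from the robot, y to its left, z up. It stands on rubber feet stuck to the worktop, 24 mm across, 8 mm high, centred 25 mm in from the edges at each corner; one foot, at a corner that changes, is gone.
- corner_near_left (a point): point to press on the block's top face at its near left corner (near = towards the robot, left = the robot's left), 15 mm in from both edges. With the foot gone it tips down about 7 mm under 2 to 3 N and comes back level by itself; with its foot it gives under 2 mm
- corner_near_right (a point): point to press on the block's top face at its near right corner (near = towards the robot, right = the robot's right), 15 mm in from both edges. With the foot gone it tips down about 7 mm under 2 to 3 N and comes back level by itself; with its foot it gives under 2 mm
- corner_far_left (a point): point to press on the block's top face at its far left corner (far = away from the robot, left = the robot's left), 15 mm in from both edges. With the foot gone it tips down about 7 mm under 2 to 3 N and comes back level by itself; with its foot it gives under 2 mm
- corner_far_right (a point): point to press on the block's top face at its far right corner (far = away from the robot, right = the robot's right), 15 mm in from both edges. With the foot gone it tips down about 7 mm under 2 to 3 N and comes back level by itself; with its foot it gives under 2 mm
- wedge_near_left: loose orange wedge by the near left corner: 60 x 28 mm, 2.5 mm thick rising to 14.5 mm. Origin: centre of its underside; x along it to the thin end, which faces the block 6 to 16 mm from its left edge; upright thick end at x = -30 mm. Foot gone: it slides freely (under 1 N) until 28 mm of it is under, then bears on the block, resistance rising by several N. Else the foot stops it 13 mm in
- wedge_near_right: loose orange wedge by the near right corner: 60 x 28 mm, 2.5 mm thick rising to 14.5 mm. Origin: centre of its underside; x along it to the thin end, which faces the block 6 to 16 mm from its right edge; upright thick end at x = -30 mm. Foot gone: it slides freely (under 1 N) until 28 mm of it is under, then bears on the block, resistance rising by several N. Else the foot stops it 13 mm in
- wedge_far_left: loose orange wedge by the far left corner: 60 x 28 mm, 2.5 mm thick rising to 14.5 mm. Origin: centre of its underside; x along it to the thin end, which faces the block 6 to 16 mm from its left edge; upright thick end at x = -30 mm. Foot gone: it slides freely (under 1 N) until 28 mm of it is under, then bears on the block, resistance rising by several N. Else the foot stops it 13 mm in
- wedge_far_right: loose orange wedge by the far right corner: 60 x 28 mm, 2.5 mm thick rising to 14.5 mm. Origin: centre of its underside; x along it to the thin end, which faces the block 6 to 16 mm from its right edge; upright thick end at x = -30 mm. Foot gone: it slides freely (under 1 N) until 28 mm of it is under, then bears on the block, resistance rising by several N. Else the foot stops it 13 mm in
- knife: paring knife, wooden handle and steel blade, 190 mm long, 17 mm high, lying on the worktop beyond the block; origin near the middle, at the underside
- jar: squat amber glass jar with a white lid, 72 mm across, 85 mm high, standing to the right of the block; origin: centre of its underside
- plate: lime-green plate 190 mm across, 18 mm high, lying to the left of the block; origin: centre of its underside
There are look-alikes about, which are no part of the job. Leave any turquoise look-alike of the wedge_near_right alone.

How it is judged:
On the way, in this order (a step that is already met when the one before it is completed fails the run):
1. the corner that rocks is pressed and the block tips down there (contact force between the fingers and board above 0.5 N and angle between board's own z axis and vertical above 0.02 rad), for 0.1 s.
2. that corner's wedge is pushed in under the block until it takes up the gap, the block level and the other wedges left alone (((y of wedge_near_left in the frame of board between 0.1 and 0.142 m and x of wedge_near_left in the frame of board between -0.115 and -0.075 m and distance of each of wedge_near_right, wedge_far_left, wedge_far_right from where it was at the start of the episode below 0.015 m and angle between board's own z axis and vertical below 0.012 rad) or (y of wedge_near_right in the frame of board between -0.142 and -0.1 m and x of wedge_near_right in the frame of board between -0.115 and -0.075 m and distance of each of wedge_near_left, wedge_far_left, wedge_far_right from where it was at the start of the episode below 0.015 m and angle between board's own z axis and vertical below 0.012 rad) or (y of wedge_far_left in the frame of board between 0.1 and 0.142 m and x of wedge_far_left in the frame of board between 0.075 and 0.115 m and distance of each of wedge_near_left, wedge_near_right, wedge_far_right from where it was at the start of the episode below 0.015 m and angle between board's own z axis and vertical below 0.012 rad) or (y of wedge_far_right in the frame of board between -0.142 and -0.1 m and x of wedge_far_right in the frame of board between 0.075 and 0.115 m and distance of each of wedge_near_left, wedge_near_right, wedge_far_left from where it was at the start of the episode below 0.015 m and angle between board's own z axis and vertical below 0.012 rad))), for 0.2 s.
3. the wedged corner is pressed firmly (over 4 N, within 50 mm of its press point) and the block stays level, borne by the wedge (((y of wedge_near_left in the frame of board between 0.1 and 0.142 m and x of wedge_near_left in the frame of board between -0.115 and -0.075 m and distance of each of wedge_near_right, wedge_far_left, wedge_far_right from where it was at the start of the episode below 0.015 m and angle between board's own z axis and vertical below 0.012 rad and contact force between the fingers and board above 4 N and contact force between board and wedge_near_left above 0.5 N and horizontal distance between the grasp point and corner_near_left below 0.05 m) or (y of wedge_near_right in the frame of board between -0.142 and -0.1 m and x of wedge_near_right in the frame of board between -0.115 and -0.075 m and distance of each of wedge_near_left, wedge_far_left, wedge_far_right from where it was at the start of the episode below 0.015 m and angle between board's own z axis and vertical below 0.012 rad and contact force between the fingers and board above 4 N and contact force between board and wedge_near_right above 0.5 N and horizontal distance between the grasp point and corner_near_right below 0.05 m) or (y of wedge_far_left in the frame of board between 0.1 and 0.142 m and x of wedge_far_left in the frame of board between 0.075 and 0.115 m and distance of each of wedge_near_left, wedge_near_right, wedge_far_right from where it was at the start of the episode below 0.015 m and angle between board's own z axis and vertical below 0.012 rad and contact force between the fingers and board above 4 N and contact force between board and wedge_far_left above 0.5 N and horizontal distance between the grasp point and corner_far_left below 0.05 m) or (y of wedge_far_right in the frame of board between -0.142 and -0.1 m and x of wedge_far_right in the frame of board between 0.075 and 0.115 m and distance of each of wedge_near_left, wedge_near_right, wedge_far_left from where it was at the start of the episode below 0.015 m and angle between board's own z axis and vertical below 0.012 rad and contact force between the fingers and board above 4 N and contact force between board and wedge_far_right above 0.5 N and horizontal distance between the grasp point and corner_far_right below 0.05 m))), for 0.2 s.
At the end, for the whole second after the job is handed in: The wedge of the corner that rocked is under the block by at least 23 mm, beside where the foot was; the block is level within 0.01 rad, at rest and within 15 mm of where it stood; the other three wedges are within 15 mm of where they lay (((y of wedge_near_left in the frame of board between 0.1 and 0.142 m and x of wedge_near_left in the frame of board between -0.115 and -0.075 m and distance of each of wedge_near_right, wedge_far_left, wedge_far_right from where it was at the start of the episode below 0.015 m) or (y of wedge_near_right in the frame of board between -0.142 and -0.1 m and x of wedge_near_right in the frame of board between -0.115 and -0.075 m and distance of each of wedge_near_left, wedge_far_left, wedge_far_right from where it was at the start of the episode below 0.015 m) or (y of wedge_far_left in the frame of board between 0.1 and 0.142 m and x of wedge_far_left in the frame of board between 0.075 and 0.115 m and distance of each of wedge_near_left, wedge_near_right, wedge_far_right from where it was at the start of the episode below 0.015 m) or (y of wedge_far_right in the frame of board between -0.142 and -0.1 m and x of wedge_far_right in the frame of board between 0.075 and 0.115 m and distance of each of wedge_near_left, wedge_near_right, wedge_far_left from where it was at the start of the episode below 0.015 m)) and angle between board's own z axis and vertical below 0.01 rad and linear speed of board below 0.01 m/s and distance of board from where it was at the start of the episode below 0.015 m); the robot touches nothing.
It fails at once if the block is lifted (height (world z) of board above 0.016 m).
It fails at once if the block is shoved more than 15 mm across the worktop (distance of board from where it was at the start of the episode above 0.015 m).
It fails at once if a wedge is lifted off the worktop (height (world z) of any of wedge_near_left, wedge_near_right, wedge_far_left, wedge_far_right above 0.01 m).
It fails at once if the knife, the jar or the plate is disturbed (distance of any of knife, jar, plate from where it was at the start of the episode above 0.02 m).
It also fails if it takes over 64 s, if anything falls off the work surface, if the arm or the gripper's body presses on something with over 40 N, if the wrist force passes 120 N, or if a joint passes its speed limit or range.

### The arm

A 7-joint arm with a two-finger parallel gripper is mounted at the origin on the work surface. World frame = base frame: x ahead of the robot, y to its left, z up, the work surface at z = 0. Lengths are in m, angles in rad, forces in N, time in s.
With the tool pointing down it reaches from about 0.35 to 0.9 m from the base axis. Payload 19.9 kg.
Tool frame: the origin (TCP) lies midway between the tips of the shut fingers; the grasp point (between the pads) lies 19 mm behind it; z points along the fingers, y is the direction in which the jaws open and shut (so a half turn about z gives the same grasp; the last joint's range is limited). The gripper opens to 94 mm and grips with 3 to 60 N. Pads are 16 mm wide; open, the fingers measure 119 mm over their backs; the gripper's body (75 mm by 177 mm) begins 78 mm behind the grasp point.
Start: joints at [-1.149, 0.417, -0.01, 1.614, 0.005, 1.111, -0.053], TCP at [0.279, 0.559, 0.205] pointing down, gripper open.
Joint ranges: [-2.81, 2.81], [-0.39, 2.02], [-1.27, 1.25], [0.06, 2.57], [-1.19, 4.33], [0.19, 2], [-2.82, 2.82]. Speed limits (rad/s): [1.89, 1.89, 2.39, 2.39, 3.01, 3.01, 3.01].

### API

Orientations are given as a unit quaternion [w, x, y, z].
In Python, from station import ctrl gives the robot as it stands. The module is installed in compiled form; this text tells all that it offers.
- The arm moves only by the tool move_arm, never from a script. Its argument "moves" is a list of rows, each a list of 7 numbers: the closure, from 0 (fully open) to 1 (shut), then the shift along the tool's x, y, z in units of 0.02 m (1.0 is 0.02 m), then the turn, a rotation vector about the tool's x, y, z in units of 0.15 rad (1.0 is 0.15 rad). In form: [[jaw, tx, ty, tz, ax, ay, az], ...]. A call has exactly 8 rows; each row shifts and turns the commanded pose from where the row before left it, along the tool's axes as they then stand; what a row does not reach is not made up. A row lasts 1/10 s, in which the tool goes at most 50 mm and 8.59 degrees, less where a joint would pass 70% of its speed; a pose out of reach is approached as far as the arm can. A call with a number of a shift or a turn outside -1 to 1 is refused whole. A call with a gripper value outside its range is refused whole. The fingers move at their own pace and stop on an object; "squeeze" is the grip in N (left out, the last holds). Time passes only in rows, so rows that do not move let the fingers close, or fill a call up. It gives the time, the measured TCP pose, the force and the opening at its end, in the units of the state.
- ctrl.observe(): the state, without advancing time (a new reading comes with each control period).
- ctrl.camera(name): name is "side" or "top"; returns (picture, depth): 480x640x3 uint8, blue, green, red; 480x640 float32, m along the optical axis (not along the pixel's ray), 0 where there is no reading.
- ctrl.camera_model(name): a dict with "fx", "fy", "cx", "cy" (pixels), "distortion" ([k1, k2, p1, p2, k3] as OpenCV has them; the pictures are not rectified), "rvec" (rotation vector, rad) and "tvec" (3), from world to camera coordinates, as OpenCV has them. Camera axes: x right, y down, z forward; pixel columns grow to the right and rows downward; lengths in m; the calibration is good to about 2 mm. A picture is of the moment at which its call begins. camera_model takes no time and is no camera call.
- ctrl.sign_off(): hands the job in, once; it reports no verdict.
Trained networks look in the newest picture that a camera, given by its name, has taken for a name from the list of things; names that differ only in an ending like _2 or _b are one class to them, and where a whole thing is asked for, a point or a joint stands for the part that bears it (a point fixed in the world has none). Each returns a list of dicts, best first, with "conf" (0 to 1); they miss things now and then, are a little off and sometimes report something else, mostly with a low value. They report only what shows in the picture. A call takes as long as a camera call. They do not tell look-alikes from the thing itself.
- ctrl.trace(name, camera): "region" (480x640 bool, what is visible of it) and "box" ([centre column, centre row, width, height] as shares, 0 to 1, of the picture: columns of its width, rows of its height, round what is visible of it).
- ctrl.landmark_of(name, camera): "point" ([column, row] as shares, 0 to 1, of the picture: columns of its width, rows of its height: a listed point, or the origin of a listed thing).
The state is a dict: "t": time; "joints": joint angles; "qd": joint speeds; "effort": joint torques, N m; "tcp_pos": TCP position; "tool_rot": TCP orientation; "ft_force": force on the tool from outside, world axes, zero at the start; "ft_torque": the same for the moment, N m; "gripper_width": finger opening in m.
Only numpy, scipy, OpenCV 4.12 (cv2) and the standard library are available. Lean on these libraries where they do the work, as an engineer would, in place of code of your own. Each camera call takes 0.05 s, during which the arm holds its last target.

## Working session

There is one attempt and no reset: what is moved stays moved. The work goes in short steps, Python scripts to look and compute and a tool call to move; the robot and the scene stay as the last step left them, time stands still between calls to the robot, and variables do not carry over. Pictures are saved under pics/ and viewed, and the job is handed in when it is done.

Besides the shell and the picture viewer there is one more tool, called after "Emit:" in YAML: its name, and indented under it one key for each argument. move_arm: Moves the arm, as the interface text tells. Its arguments: {"type":"object","properties":{"moves":{"type":"array","items":{"type":"array","items":{"type":"number"}}},"squeeze":{"type":"number"}},"required":["moves"]}

```bash
mkdir -p pics; cat > h.py <<'E'
import numpy as np, cv2
from station import ctrl
def model(n):
    m=ctrl.camera_model(n);K=np.array([[m['fx'],0,m['cx']],[0,m['fy'],m['cy']],[0,0,1.]])
    R=cv2.Rodrigues(np.array(m['rvec'],float))[0];t=np.array(m['tvec'],float).reshape(3);return K,np.array(m['distortion'],float),R,t
def ray(n,px,z):
    K,d,R,t=model(n);u=cv2.undistortPoints(np.array(px,float).reshape(-1,1,2),K,d).reshape(-1,2)
    v=np.c_[u,np.ones(len(u))]@R; c=-R.T@t
    return c+v*((z-c[2])/v[:,2])[:,None]
def proj(n,P):
    K,d,R,t=model(n);return cv2.projectPoints(np.array(P,float).reshape(-1,1,3),cv2.Rodrigues(R)[0],t,K,d)[0].reshape(-1,2)
E
python3 - <<'E'
from h import *
for n in('top','side'):
    p,d=ctrl.camera(n);cv2.imwrite(f'pics/{n}0.png',p);np.save(f'{n}0.npy',d)
    print(n,[(k,np.round(v,3)) for k,v in ctrl.camera_model(n).items()])
for nm,z in [('corner_near_left',.048),('corner_near_right',.048),('corner_far_left',.048),('corner_far_right',.048),('wedge_near_left',0),('wedge_near_right',0),('wedge_far_left',0),('wedge_far_right',0),('board',.008),('knife',0),('jar',0),('plate',0)]:
  for n in('top',):
    for r in ctrl.landmark_of(nm,n)[:4]:
        px=np.array(r['point'])*[640,480];print(nm,n,round(r['conf'],2),px.round(0),ray(n,px,z)[0].round(4))
o=ctrl.observe();print({k:np.round(v,3) for k,v in o.items()})
E
```

```text
top [('fx', np.float64(474.494)), ('fy', np.float64(474.494)), ('cx', np.float64(319.064)), ('cy', np.float64(240.768)), ('distortion', array([0.03, 0.  , 0.  , 0.  , 0.  ])), ('rvec', array([ 2.143, -2.158,  0.136])), ('tvec', array([0.029, 0.544, 1.176]))]
side [('fx', np.float64(595.285)), ('fy', np.float64(595.285)), ('cx', np.float64(313.746)), ('cy', np.float64(234.076)), ('distortion', array([0.02, 0.  , 0.  , 0.  , 0.  ])), ('rvec', array([ 2.112, -0.491,  0.26 ])), ('tvec', array([-0.499,  0.183,  1.248]))]
corner_near_left top 0.79 [280. 280.] [0.445 0.124 0.048]
corner_near_right top 0.9 [378. 294.] [ 0.4095 -0.1199  0.048 ]
corner_far_left top 0.64 [398. 291.] [ 0.4145 -0.1693  0.048 ]
corner_far_left top 0.55 [290. 197.] [0.6575 0.098  0.048 ]
corner_far_right top 0.78 [385. 210.] [ 0.6208 -0.1423  0.048 ]
wedge_near_left top 0.51 [263. 277.] [0.4562 0.1723 0.    ]
wedge_near_right top 0.58 [416. 260.] [ 0.4968 -0.2274  0.    ]
wedge_near_right top 0.51 [409. 331.] [ 0.3136 -0.2025  0.    ]
wedge_near_right top 0.5 [397. 292.] [ 0.4142 -0.1747  0.    ]
wedge_near_right t
[... 227 characters left out ...]
rd top 0.3 [313. 155.] [0.7793 0.0392 0.008 ]
knife top 0.61 [313. 156.] [0.7801 0.0403 0.    ]
jar top 0.79 [511. 250.] [ 0.5225 -0.4745  0.    ]
plate top 0.75 [146. 253.] [0.5198 0.4796 0.    ]
{'t': np.float64(0.7), 'joints': array([-1.15 ,  0.417, -0.01 ,  1.614,  0.005,  1.111, -0.053]), 'qd': array([-0.   ,  0.   ,  0.   ,  0.001, -0.   ,  0.   ,  0.   ]), 'effort': array([ 3.0000e-03, -8.5085e+01,  6.4000e-01, -4.2624e+01, -4.9000e-02,
        1.4000e-02, -0.0000e+00]), 'tcp_pos': array([0.279, 0.559, 0.205]), 'tool_rot': array([-0.   ,  0.229,  0.973, -0.   ]), 'ft_force': array([0.096, 0.454, 0.164]), 'ft_torque': array([ 0.022, -0.078,  0.012]), 'gripper_width': np.float64(0.094)}
```

View pics/top0.png

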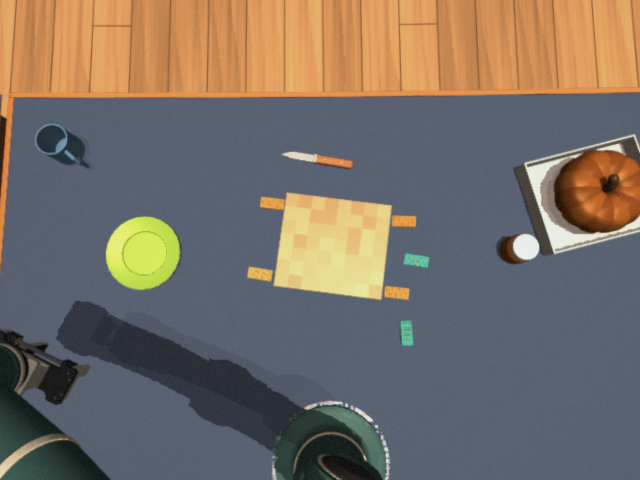

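View pics/side0.png

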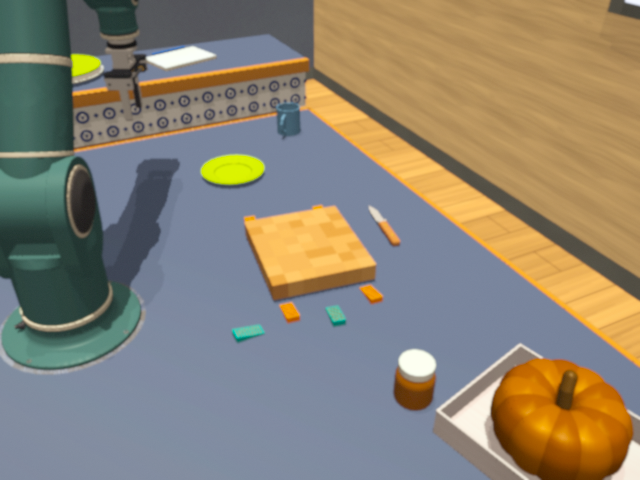

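```bash
python3 - <<'E'
import cv2
p=cv2.imread('pics/top0.png')
cv2.imwrite('pics/crop.png',cv2.resize(p[170:350,230:440],None,fx=3.3,fy=3.3,interpolation=cv2.INTER_CUBIC))
E
```

```text
(no output)
```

View pics/crop.png

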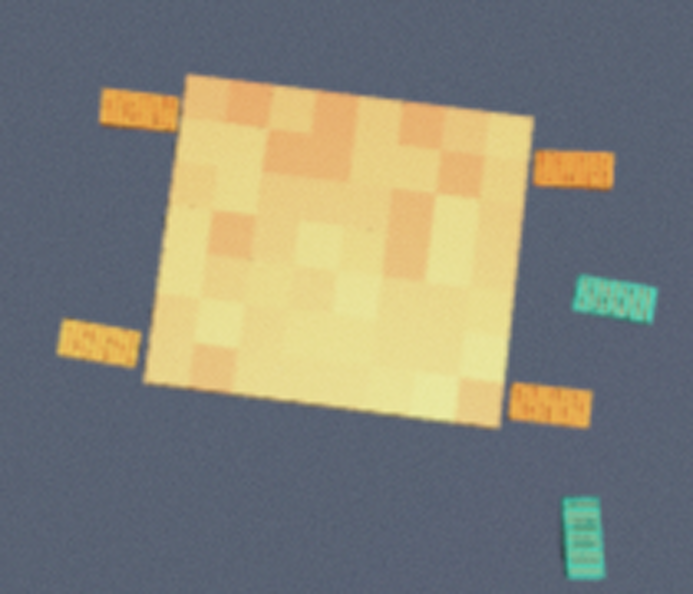

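The top picture shows four orange wedges at about (272,203), (404,221), (260,274) and (397,293), one beside each block corner. The turquoise ones at (416,260) and (406,333) are the look-alikes, and the crop confirms it. Next I'll measure the geometry.

```bash
cat >> h.py <<'E'
def wedges(p,mask=None):
    hsv=cv2.cvtColor(p,cv2.COLOR_BGR2HSV)
    m=((hsv[...,0]<24)&(hsv[...,1]>110)&(hsv[...,2]>90)).astype(np.uint8)
    return m
E
python3 - <<'E'
from h import *
p=cv2.imread('pics/top0.png')
hsv=cv2.cvtColor(p,cv2.COLOR_BGR2HSV)
m=((hsv[...,0]<40)&(hsv[...,1]>70)&(hsv[...,2]>100)).astype(np.uint8)
m[:175]=0;m[310:]=0;m[:,:235]=0;m[:,430:]=0
n,l,s,c=cv2.connectedComponentsWithStats(m)
for i in range(1,n):
    if s[i,4]<40: continue
    ys,xs=np.where(l==i)
    print(s[i],c[i])
b=cv2.morphologyEx(m,cv2.MORPH_OPEN,np.ones((31,31),np.uint8))
cn=max(cv2.findContours(b,0,2)[0],key=cv2.contourArea)
q=cv2.boxPoints(cv2.minAreaRect(np.array(ray('top',cn.reshape(-1,2),.048)[:,:2],np.float32)));print('board rect',q.round(4),cv2.minAreaRect(np.array(ray('top',cn.reshape(-1,2),.048)[:,:2],np.float32)))
B=cv2.dilate(b,np.ones((3,3)))
w=m&(1-B)
n,l,s,c=cv2.connectedComponentsWithStats(w)
for i in range(1,n):
    if s[i,4]<60: continue
    ys,xs=np.where(l==i)
    P=ray('top',np.c_[xs,ys],.008)[:,:2].astype(np.float32)
    print('wedge',s[i,4],c[i].round(1),P.mean(0).round(4),[np.round(v,4) for v in cv2.minAreaRect(P)])
E
```

```text
[  260   193   132   107 10476] [331.13134784 244.53178694]
[391 215  25  13 281] [403.33451957 221.03914591]
[247 266  26  16 284] [259.51760563 273.51760563]
[384 286  26  14 297] [396.20538721 292.30639731]
board rect [[ 0.3948 -0.1276]
 [ 0.634  -0.1594]
 [ 0.6701  0.1115]
 [ 0.4309  0.1434]] ((0.5324416756629944, -0.008036330342292786), (0.2732962965965271, 0.2413458228111267), 82.41082763671875)
wedge 262 [271.1 203.1] [0.6497 0.1516] [array([0.6499, 0.1514]), array([0.0604, 0.0309]), np.float64(84.3074)]
wedge 281 [403.3 221. ] [ 0.5988 -0.1958] [array([ 0.599 , -0.1952]), array([0.0631, 0.0303]), np.float64(86.0963)]
wedge 284 [259.5 273.5] [0.4638 0.1803] [array([0.4639, 0.1804]), array([0.0642, 0.0298]), np.float64(79.3257)]
wedge 297 [396.2 292.3] [ 0.4132 -0.1719] [array([ 0.4132, -0.1719]), array([0.0642, 0.0303]), np.float64(83.3281)]
```

Emit:
move_arm:
  moves:
    - [1,0,0,0,0,0,-0.73]
    - [1,0,0,0,0,0,-0.73]
    - [1,0,0,0,0,0,-0.73]
    - [1,-0.5,-1,0.2,0,0,0]
    - [1,-0.5,-1,0.2,0,0,0]
    - [1,-0.5,-1,0.2,0,0,0]
    - [1,-0.5,-1,0.2,0,0,0]
    - [1,-0.5,-1,0.2,0,0,0]
  squeeze: 20

```text
t: 1.5
tcp_pos: [0.3154, 0.4526, 0.1853]
tool_rot: [0.0, 0.067, 0.998, 0.0]
ft_force: [-0.0, 0.5, -0.2]
gripper_width: 0.0335
```

Emit:
move_arm:
  moves:
    - [1,-0.5,-1,0.2,0,0,0]
    - [1,-0.5,-1,0.2,0,0,0]
    - [1,-0.5,-1,0.2,0,0,0]
    - [1,-0.5,-1,0.2,0,0,0]
    - [1,-0.5,-1,0.2,0,0,0]
    - [1,-0.5,-1,0.2,0,0,0]
    - [1,-0.5,-1,0.2,0,0,0]
    - [1,-0.5,-1,0.2,0,0,0]

```text
t: 2.3
tcp_pos: [0.3733, 0.2833, 0.1535]
tool_rot: [0.0, 0.067, 0.998, 0.0]
ft_force: [-0.4, 0.3, -0.1]
gripper_width: 0.0006
```

```bash
cat >> h.py <<'E'
from scipy.spatial.transform import Rotation as Ro
C=np.array([.5324,-.008]);Y=np.deg2rad(-7.59)
bx=np.array([np.cos(Y),np.sin(Y)]);by=np.array([-bx[1],bx[0]])
def toB(p): d=np.asarray(p)[:2]-C; return np.array([d@bx,d@by])
def toW(b): return C+b[0]*bx+b[1]*by
def st():
    o=ctrl.observe();q=o['tool_rot'];R=Ro.from_quat([q[1],q[2],q[3],q[0]]).as_matrix()
    print('t',round(float(o['t']),2),'tcp',np.round(o['tcp_pos'],4),'board frame',toB(o['tcp_pos']).round(4),'F',np.round(o['ft_force'],2),'w',round(float(o['gripper_width']),4))
    print('toolx in board',[round(float(R[:2,0]@v),3) for v in(bx,by)],'z',R[:,2].round(3));return o,R
def units(b,z):
    o,R=st();P=np.r_[toW(b),z];print('units',(R.T@(P-o['tcp_pos'])/.02).round(2))
E
python3 - <<'E'
from h import *
units([-.105,.12],.07)
E
```

```text
t 2.3 tcp [0.3733 0.2833 0.1535] board frame [-0.1961  0.2678] F [-0.36  0.29 -0.14] w 0.0006
toolx in board [-1.0, 0.002] z [ 0.  0. -1.]
units [-4.57 -7.38  4.17]
```

Emit:
move_arm:
  moves:
    - [1,-0.57,-0.92,0.3,0,0,0]
    - [1,-0.57,-0.92,0.3,0,0,0]
    - [1,-0.57,-0.92,0.5,0,0,0]
    - [1,-0.57,-0.92,0.6,0,0,0]
    - [1,-0.57,-0.92,0.6,0,0,0]
    - [1,-0.57,-0.92,0.6,0,0,0]
    - [1,-0.57,-0.92,0.6,0,0,0]
    - [1,-0.57,-0.92,0.6,0,0,0]

```text
t: 3.1
tcp_pos: [0.4441, 0.1253, 0.0712]
tool_rot: [0.0, 0.067, 0.998, 0.0]
ft_force: [0.2, 0.1, 0.1]
gripper_width: 0.0001
```

Emit:
move_arm:
  moves:
    - [1,0,0,0.3,0,0,0]
    - [1,0,0,0.3,0,0,0]
    - [1,0,0,0.2,0,0,0]
    - [1,0,0,0.1,0,0,0]
    - [1,0,0,0,0,0,0]
    - [1,0,0,0,0,0,0]
    - [1,0,0,0,0,0,0]
    - [1,0,0,0,0,0,0]

```text
t: 3.9
tcp_pos: [0.4438, 0.1261, 0.0537]
tool_rot: [0.0, 0.067, 0.998, 0.0]
ft_force: [0.8, -0.0, -0.3]
gripper_width: 0.0003
```

```bash
python3 - <<'E'
from h import *
units([-.105,.12],.05)
E
```

```text
t 3.9 tcp [0.4438 0.1261 0.0537] board frame [-0.1055  0.1213] F [ 0.81 -0.05 -0.3 ] w 0.0003
toolx in board [-1.0, 0.002] z [ 0.  0. -1.]
units [-0.03 -0.06  0.18]
```

Emit:
move_arm:
  moves:
    - [1,0,0,0.15,0,0,0]
    - [1,0,0,0.1,0,0,0]
    - [1,0,0,0.1,0,0,0]
    - [1,0,0,0.05,0,0,0]
    - [1,0,0,0.05,0,0,0]
    - [1,0,0,0,0,0,0]
    - [1,0,0,0,0,0,0]
    - [1,0,0,0,0,0,0]

```text
t: 4.7
tcp_pos: [0.4441, 0.1262, 0.0474]
tool_rot: [0.0, 0.067, 0.998, 0.0]
ft_force: [-29.2, -9.6, 95.8]
gripper_width: 0.0004
```

Near left is solid, and the arm is very stiff, so I'll press in finer steps from here. Backing off and moving to far left.

Emit:
move_arm:
  moves:
    - [1,0,0,-0.3,0,0,0]
    - [1,0,0,-0.5,0,0,0]
    - [1,-1,0,0,0,0,0]
    - [1,-1,0,0,0,0,0]
    - [1,-1,0,0,0,0,0]
    - [1,-1,0,0,0,0,0]
    - [1,-1,0,0,0,0,0]
    - [1,-1,0,0,0,0,0]

```text
t: 5.5
tcp_pos: [0.5633, 0.1098, 0.0604]
tool_rot: [-0.0, 0.067, 0.998, -0.0]
ft_force: [0.7, -0.9, 0.0]
gripper_width: 0.0006
```

Emit:
move_arm:
  moves:
    - [1,-1,0,0,0,0,0]
    - [1,-1,0,0,0,0,0]
    - [1,-1,0,0,0,0,0]
    - [1,-1,0,0,0,0,0]
    - [1,-0.5,0,0.2,0,0,0]
    - [1,0,0,0.1,0,0,0]
    - [1,0,0,0,0,0,0]
    - [1,0,0,0,0,0,0]

```text
t: 6.3
tcp_pos: [0.651, 0.0982, 0.0544]
tool_rot: [-0.0, 0.067, 0.998, -0.0]
ft_force: [0.8, 0.8, -0.1]
gripper_width: 0.0002
```

```bash
python3 - <<'E'
from h import *
units([.105,.12],.048)
E
```

```text
t 6.3 tcp [0.651  0.0982 0.0544] board frame [0.1035 0.121 ] F [ 0.78  0.82 -0.12] w 0.0002
toolx in board [-1.0, 0.002] z [-0.001 -0.    -1.   ]
units [-0.08 -0.05  0.32]
```

Emit:
move_arm:
  moves:
    - [1,0,0,0.15,0,0,0]
    - [1,0,0,0.1,0,0,0]
    - [1,0,0,0.1,0,0,0]
    - [1,0,0,0.05,0,0,0]
    - [1,0,0,0,0,0,0]
    - [1,0,0,0,0,0,0]
    - [1,0,0,0,0,0,0]
    - [1,0,0,0,0,0,0]

```text
t: 7.1
tcp_pos: [0.6517, 0.0981, 0.0481]
tool_rot: [0.0, 0.067, 0.998, 0.0]
ft_force: [-12.7, -1.0, 26.7]
gripper_width: 0.0007
```

Far left is solid too (27 N at 48 mm). Now far right.

Emit:
move_arm:
  moves:
    - [1,0,0,-0.3,0,0,0]
    - [1,0,0,-0.5,0,0,0]
    - [1,0,-1,0,0,0,0]
    - [1,0,-1,0,0,0,0]
    - [1,0,-1,0,0,0,0]
    - [1,0,-1,0,0,0,0]
    - [1,0,-1,0,0,0,0]
    - [1,0,-1,0,0,0,0]

```text
t: 7.9
tcp_pos: [0.6354, -0.0227, 0.0626]
tool_rot: [0.0, 0.067, 0.998, -0.0]
ft_force: [-0.1, 0.5, -0.8]
gripper_width: 0.0003
```

Emit:
move_arm:
  moves:
    - [1,0,-1,0,0,0,0]
    - [1,0,-1,0,0,0,0]
    - [1,0,-1,0,0,0,0]
    - [1,0,-1,0,0,0,0]
    - [1,0,-1,0,0,0,0]
    - [1,0,-1,0.3,0,0,0]
    - [1,0,0,0.1,0,0,0]
    - [1,0,0,0,0,0,0]

```text
t: 8.7
tcp_pos: [0.6192, -0.1405, 0.0543]
tool_rot: [-0.0, 0.068, 0.998, -0.0]
ft_force: [-0.4, 1.1, 0.4]
gripper_width: 0.0003
```

Emit:
move_arm:
  moves:
    - [1,0,0,0.15,0,0,0]
    - [1,0,0,0.1,0,0,0]
    - [1,0,0,0,0,0,0]
    - [1,0,0,0,0,0,0]
    - [1,0,0,0,0,0,0]
    - [1,0,0,0,0,0,0]
    - [1,0,0,0,0,0,0]
    - [1,0,0,0,0,0,0]

```text
t: 9.5
tcp_pos: [0.6197, -0.1399, 0.0495]
tool_rot: [0.0, 0.067, 0.998, -0.0]
ft_force: [-0.2, -0.4, -0.1]
gripper_width: 0.0003
```

Emit:
move_arm:
  moves:
    - [1,0,0,0.05,0,0,0]
    - [1,0,0,0.05,0,0,0]
    - [1,0,0,0,0,0,0]
    - [1,0,0,0,0,0,0]
    - [1,0,0,0,0,0,0]
    - [1,0,0,0,0,0,0]
    - [1,0,0,0,0,0,0]
    - [1,0,0,0,0,0,0]

```text
t: 10.3
tcp_pos: [0.6198, -0.1399, 0.0482]
tool_rot: [0.0, 0.067, 0.998, 0.0]
ft_force: [-4.9, 0.3, 12.5]
gripper_width: 0.0002
```

Far right is solid (12.5 N with no give). By elimination near right should rock, so I'll press it to check.

Emit:
move_arm:
  moves:
    - [1,0,0,-0.3,0,0,0]
    - [1,0,0,-0.5,0,0,0]
    - [1,1,0,0,0,0,0]
    - [1,1,0,0,0,0,0]
    - [1,1,0,0,0,0,0]
    - [1,1,0,0,0,0,0]
    - [1,1,0,0,0,0,0]
    - [1,1,0,0,0,0,0]

```text
t: 11.1
tcp_pos: [0.5002, -0.1238, 0.0641]
tool_rot: [0.0, 0.067, 0.998, -0.0]
ft_force: [-0.5, -0.4, -0.4]
gripper_width: 0.0004
```

Emit:
move_arm:
  moves:
    - [1,1,0,0,0,0,0]
    - [1,1,0,0,0,0,0]
    - [1,1,0,0,0,0,0]
    - [1,1,0,0,0,0,0]
    - [1,0.4,0,0.3,0,0,0]
    - [1,0,0,0.2,0,0,0]
    - [1,0,0,0.1,0,0,0]
    - [1,0,0,0,0,0,0]

```text
t: 11.9
tcp_pos: [0.4143, -0.1121, 0.0512]
tool_rot: [-0.0, 0.067, 0.998, -0.0]
ft_force: [-0.1, -0.0, 0.7]
gripper_width: 0.0004
```

Emit:
move_arm:
  moves:
    - [1,0,0,0.1,0,0,0]
    - [1,0,0,0.1,0,0,0]
    - [1,0,0,0.05,0,0,0]
    - [1,0,0,0,0,0,0]
    - [1,0,0,0,0,0,0]
    - [1,0,0,0,0,0,0]
    - [1,0,0,0,0,0,0]
    - [1,0,0,0,0,0,0]

```text
t: 12.7
tcp_pos: [0.4136, -0.112, 0.0466]
tool_rot: [0.0, 0.067, 0.998, -0.0]
ft_force: [1.8, -0.4, 1.6]
gripper_width: 0.0007
```

It gives: 46.6 mm at 1.6 N. Pressing a further 3 mm.

Emit:
move_arm:
  moves:
    - [1,0,0,0.1,0,0,0]
    - [1,0,0,0.05,0,0,0]
    - [1,0,0,0,0,0,0]
    - [1,0,0,0,0,0,0]
    - [1,0,0,0.05,0,0,0]
    - [1,0,0,0,0,0,0]
    - [1,0,0,0,0,0,0]
    - [1,0,0,0,0,0,0]

```text
t: 13.5
tcp_pos: [0.4135, -0.112, 0.0425]
tool_rot: [-0.0, 0.067, 0.998, -0.0]
ft_force: [-0.7, -1.1, 1.8]
gripper_width: 0.0004
```

```bash
python3 - <<'E'
from h import *
st()
p,d=ctrl.camera('side');cv2.imwrite('pics/side1.png',cv2.resize(p[190:350,220:420],None,fx=3.5,fy=3.5))
E
```

```text
t 13.5 tcp [ 0.4135 -0.112   0.0425] board frame [-0.1041 -0.1188] F [-0.66 -1.11  1.8 ] w 0.0004
toolx in board [-1.0, 0.002] z [-0. -0. -1.]
```

View pics/side1.png

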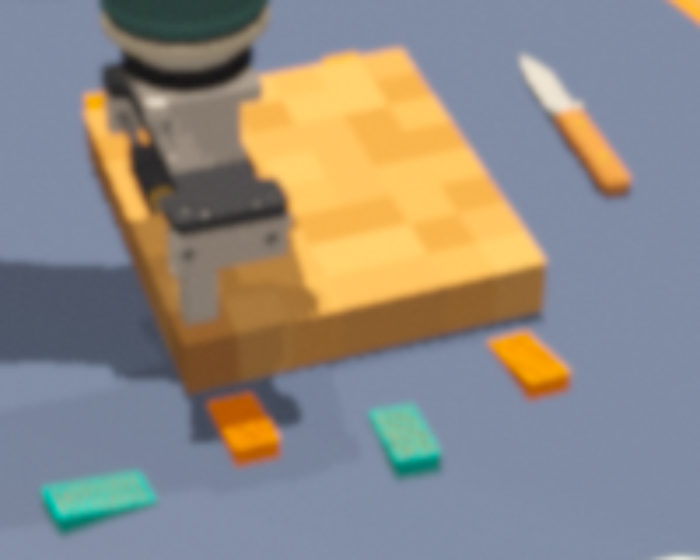

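The block tips down 5.5 mm at near right under about 1.8 N. Its wedge is the orange one at crop (245,427), or (397,293) in the top view. I'll go round behind it.

Emit:
move_arm:
  moves:
    - [1,0,0,-0.3,0,0,0]
    - [1,0,0,-0.5,0,0,0]
    - [1,0,0,-0.7,0,0,0]
    - [1,-0.38,-1,0,0,0,0]
    - [1,0,-1,0,0,0,0]
    - [1,0,-1,0,0,0,0]
    - [1,0,-1,0,0,0,0]
    - [1,0,-1,0,0,0,0]

```text
t: 14.35
tcp_pos: [0.4078, -0.213, 0.0734]
tool_rot: [0.0, 0.067, 0.998, -0.0]
ft_force: [0.7, 0.5, -1.2]
gripper_width: 0.0007
```

Emit:
move_arm:
  moves:
    - [1,0,-1,0,0,0,0]
    - [1,0,-0.3,0,0,0,0]
    - [1,0,0,0.8,0,0,0]
    - [1,0,0,0.8,0,0,0]
    - [1,0,0,0,0,0,0]
    - [1,0,0,0,0,0,0]
    - [1,0,0,0,0,0,0]
    - [1,0,0,0,0,0,0]

```text
t: 15.15
tcp_pos: [0.4047, -0.2379, 0.0413]
tool_rot: [0.001, 0.067, 0.998, -0.0]
ft_force: [-0.1, -0.5, -0.1]
gripper_width: 0.0005
```

```bash
python3 - <<'E'
from h import *
units([-.0965,-.242],.007)
p,d=ctrl.camera('side');cv2.imwrite('pics/side2.png',cv2.resize(p[190:350,220:420],None,fx=3.5,fy=3.5))
p,d=ctrl.camera('top');cv2.imwrite('pics/top2.png',cv2.resize(p[180:345,240:440],None,fx=3.5,fy=3.5))
E
```

```text
t 15.15 tcp [ 0.4047 -0.2379  0.0413] board frame [-0.0963 -0.2448] F [-0.05 -0.48 -0.1 ] w 0.0005
toolx in board [-1.0, 0.002] z [ 0.001 -0.    -1.   ]
units [0.01 0.14 1.71]
```

View pics/side2.png

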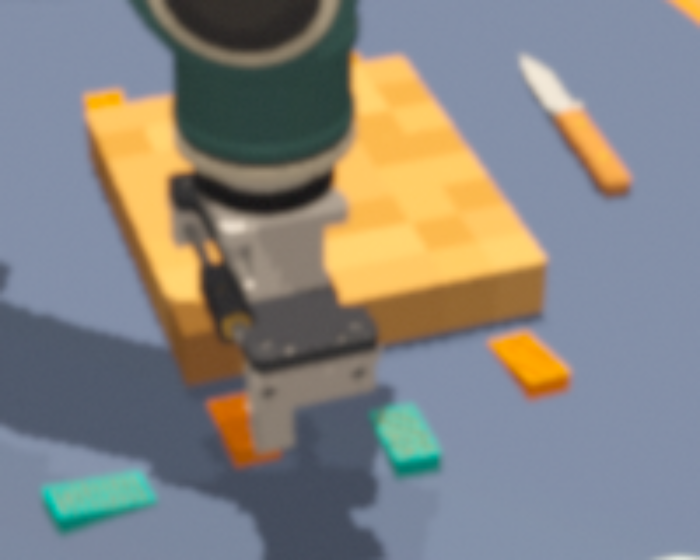

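View pics/top2.png

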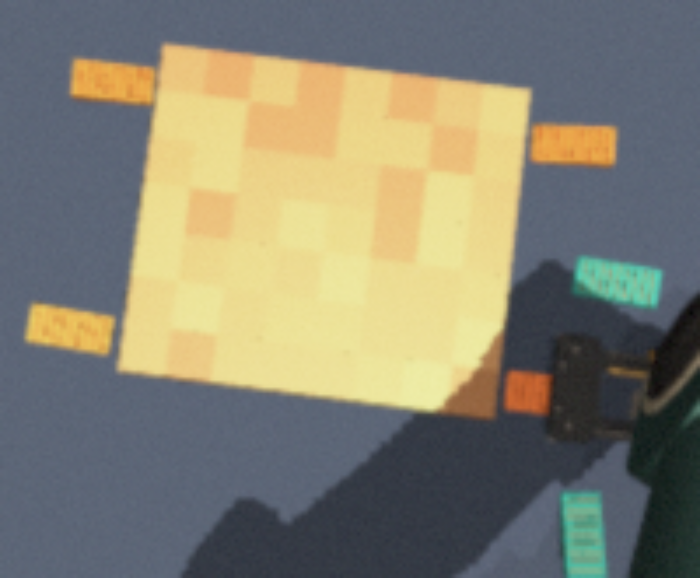

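Emit:
move_arm:
  moves:
    - [1,0,0,0.7,0,0,0]
    - [1,0,0,0.6,0,0,0]
    - [1,0,0,0.35,0,0,0]
    - [1,0,0,0.05,0,0,0]
    - [1,0,0,0,0,0,0]
    - [1,0,0.3,0,0,0,0]
    - [1,0,0.3,0,0,0,0]
    - [1,0,0.3,0,0,0,0]

```text
t: 16.05
tcp_pos: [0.4069, -0.2194, 0.0067]
tool_rot: [0.0, 0.067, 0.998, -0.0]
ft_force: [0.4, 0.1, -0.6]
gripper_width: 0.0001
```

Emit:
move_arm:
  moves:
    - [1,0,0.25,0,0,0,0]
    - [1,0,0.25,0,0,0,0]
    - [1,0,0.25,0,0,0,0]
    - [1,0,0.25,0,0,0,0]
    - [1,0,0.25,0,0,0,0]
    - [1,0,0.25,0,0,0,0]
    - [1,0,0,0,0,0,0]
    - [1,0,0,0,0,0,0]

```text
t: 16.85
tcp_pos: [0.4106, -0.1902, 0.0065]
tool_rot: [-0.0, 0.067, 0.998, -0.0]
ft_force: [0.8, -0.3, 1.1]
gripper_width: 0.0003
```

```bash
python3 - <<'E'
from h import *
st()
p,d=ctrl.camera('side');cv2.imwrite('pics/side3.png',cv2.resize(p[240:340,240:380],None,fx=5,fy=5))
E
```

```text
t 16.85 tcp [ 0.4106 -0.1902  0.0065] board frame [-0.0966 -0.1967] F [ 0.83 -0.33  1.14] w 0.0003
toolx in board [-1.0, 0.002] z [-0. -0. -1.]
```

View pics/side3.png

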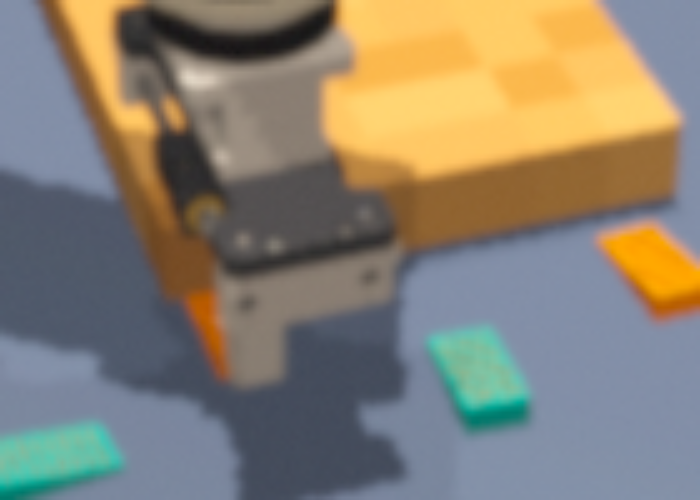

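Emit:
move_arm:
  moves:
    - [1,0,0.2,0,0,0,0]
    - [1,0,0.2,0,0,0,0]
    - [1,0,0.15,0,0,0,0]
    - [1,0,0.1,0,0,0,0]
    - [1,0,0.05,0,0,0,0]
    - [1,0,0,0,0,0,0]
    - [1,0,0,0,0,0,0]
    - [1,0,0,0,0,0,0]

```text
t: 17.7
tcp_pos: [0.4125, -0.1766, 0.0065]
tool_rot: [0.0, 0.067, 0.998, -0.0]
ft_force: [-0.7, 0.3, 0.3]
gripper_width: 0.0005
```

Emit:
move_arm:
  moves:
    - [1,0,0.05,0,0,0,0]
    - [1,0,0.05,0,0,0,0]
    - [1,0,0,0,0,0,0]
    - [1,0,0,0,0,0,0]
    - [1,0,0,0,0,0,0]
    - [1,0,0,0,0,0,0]
    - [1,0,0,0,0,0,0]
    - [1,0,0,0,0,0,0]

```text
t: 18.5
tcp_pos: [0.4128, -0.1745, 0.0065]
tool_rot: [0.0, 0.067, 0.998, -0.0]
ft_force: [-0.1, -0.1, 0.4]
gripper_width: 0.0004
```

```bash
python3 - <<'E'
from h import *
st()
p,d=ctrl.camera('side');cv2.imwrite('pics/side4.png',cv2.resize(p[240:340,240:380],None,fx=5,fy=5))
E
```

```text
t 18.5 tcp [ 0.4128 -0.1745  0.0065] board frame [-0.0965 -0.1808] F [-0.12 -0.11  0.4 ] w 0.0004
toolx in board [-1.0, 0.002] z [ 0. -0. -1.]
```

View pics/side4.png

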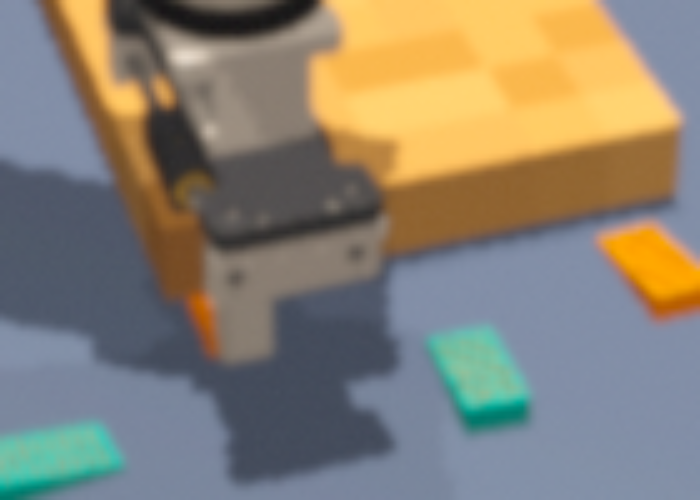

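Emit:
move_arm:
  moves:
    - [1,0,0.05,0,0,0,0]
    - [1,0,0.05,0,0,0,0]
    - [1,0,0,0,0,0,0]
    - [1,0,0,0,0,0,0]
    - [1,0,0,0,0,0,0]
    - [1,0,0,0,0,0,0]
    - [1,0,0,0,0,0,0]
    - [1,0,0,0,0,0,0]

```text
t: 19.35
tcp_pos: [0.4131, -0.1731, 0.0066]
tool_rot: [0.0, 0.067, 0.998, -0.0]
ft_force: [-1.3, -5.7, 1.3]
gripper_width: 0.0005
```

Emit:
move_arm:
  moves:
    - [1,0,0.05,0,0,0,0]
    - [1,0,0.05,0,0,0,0]
    - [1,0,0,0,0,0,0]
    - [1,0,0,0,0,0,0]
    - [1,0,0,0,0,0,0]
    - [1,0,0,0,0,0,0]
    - [1,0,0,0,0,0,0]
    - [1,0,0,0,0,0,0]

```text
t: 20.15
tcp_pos: [0.4133, -0.1717, 0.0067]
tool_rot: [0.0, 0.068, 0.998, -0.001]
ft_force: [-1.9, -9.9, 2.5]
gripper_width: 0.0003
```

Resistance has risen to about 10 N, so the wedge is snug. Backing off, then looking.

Emit:
move_arm:
  moves:
    - [1,0,-0.2,0,0,0,0]
    - [1,0,-0.8,0,0,0,0]
    - [1,0,-1,0,0,0,0]
    - [1,0,-0.5,-0.5,0,0,0]
    - [1,0,0,-1,0,0,0]
    - [1,0,0,-1,0,0,0]
    - [1,0,0,-1,0,0,0]
    - [1,0,-1,0,0,0,0]

```text
t: 20.95
tcp_pos: [0.4056, -0.2386, 0.0792]
tool_rot: [0.002, 0.066, 0.998, -0.0]
ft_force: [-0.4, -0.4, 0.1]
gripper_width: 0.0006
```

```bash
python3 - <<'E'
from h import *
st()
p,d=ctrl.camera('side');cv2.imwrite('pics/side5.png',cv2.resize(p[190:350,220:420],None,fx=3.5,fy=3.5))
p,d=ctrl.camera('top');cv2.imwrite('pics/top5.png',cv2.resize(p[180:345,240:440],None,fx=3.5,fy=3.5))
E
```

```text
t 20.95 tcp [ 0.4056 -0.2386  0.0792] board frame [-0.0952 -0.2453] F [-0.43 -0.4   0.05] w 0.0006
toolx in board [-1.0, -0.001] z [ 0.003 -0.    -1.   ]
```

View pics/side5.png

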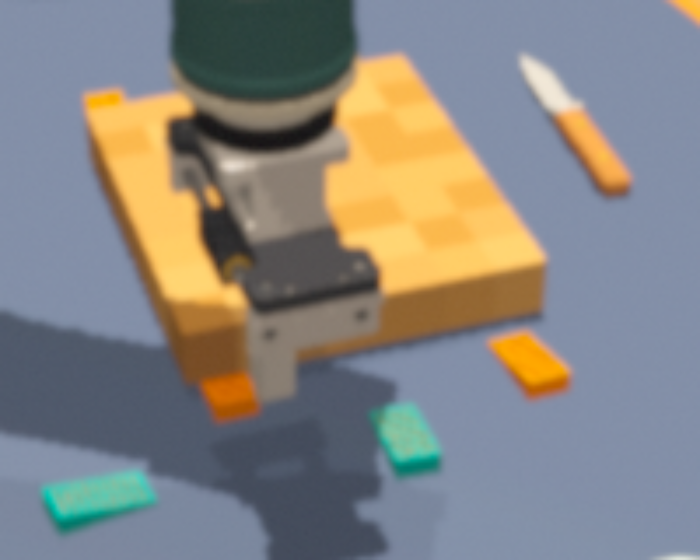

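View pics/top5.png

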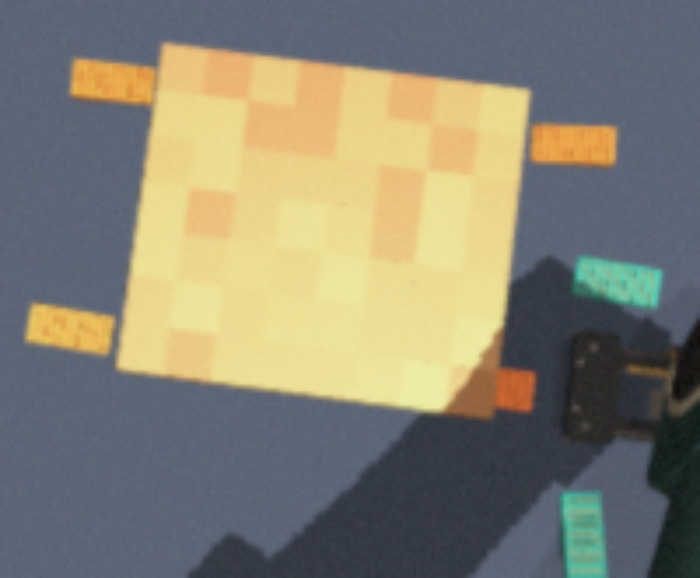

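The side view shows the wedge under near right at crop (230,397), with about half of it sticking out. The block looks level and hasn't visibly moved. Now the proof press.

Emit:
move_arm:
  moves:
    - [1,0.5,1,0,0,0,0]
    - [1,0,1,0,0,0,0]
    - [1,0,1,0,0,0,0]
    - [1,0,1,0,0,0,0]
    - [1,0,1,0,0,0,0]
    - [1,0,1,0,0,0,0]
    - [1,0,0.2,0.3,0,0,0]
    - [1,0,0,0.4,0,0,0]

```text
t: 21.85
tcp_pos: [0.4108, -0.1151, 0.0623]
tool_rot: [0.0, 0.066, 0.998, 0.0]
ft_force: [0.2, -0.6, -0.4]
gripper_width: 0.0003
```

Emit:
move_arm:
  moves:
    - [1,0,0,0.4,0,0,0]
    - [1,0,0,0.2,0,0,0]
    - [1,0,0,0.1,0,0,0]
    - [1,0,0,0,0,0,0]
    - [1,0,0,0,0,0,0]
    - [1,0,0,0,0,0,0]
    - [1,0,0,0,0,0,0]
    - [1,0,0,0,0,0,0]

```text
t: 22.65
tcp_pos: [0.4107, -0.1158, 0.0485]
tool_rot: [0.0, 0.067, 0.998, -0.0]
ft_force: [0.5, 0.0, -0.3]
gripper_width: -0.0
```

Emit:
move_arm:
  moves:
    - [1,0,0,0.05,0,0,0]
    - [1,0,0,0,0,0,0]
    - [1,0,0,0,0,0,0]
    - [1,0,0,0,0,0,0]
    - [1,0,0,0,0,0,0]
    - [1,0,0,0,0,0,0]
    - [1,0,0,0,0,0,0]
    - [1,0,0,0,0,0,0]

```text
t: 23.45
tcp_pos: [0.4108, -0.1158, 0.048]
tool_rot: [0.0, 0.067, 0.998, 0.0]
ft_force: [-5.8, 1.2, 19.3]
gripper_width: 0.0002
```

The corner holds 19 N at 48.0 mm. Retreating, then a last check.

Emit:
move_arm:
  moves:
    - [1,0,0,-0.2,0,0,0]
    - [1,0,0,-0.8,0,0,0]
    - [1,0,0,-1,0,0,0]
    - [1,0,0,-1,0,0,0]
    - [1,0,0,-1,0,0,0]
    - [1,0,-1,-1,0,0,0]
    - [1,0,-1,-1,0,0,0]
    - [1,0,-1,-1,0,0,0]

```text
t: 24.25
tcp_pos: [0.4024, -0.1757, 0.1885]
tool_rot: [0.0, 0.067, 0.998, -0.0]
ft_force: [0.4, -0.4, -0.2]
gripper_width: 0.0003
```

Emit:
move_arm:
  moves:
    - [1,1,-1,-0.5,0,0,0]
    - [1,1,-1,0,0,0,0]
    - [1,1,-1,0,0,0,0]
    - [1,1,-1,0,0,0,0]
    - [1,0,-1,0,0,0,0]
    - [1,0,-1,0,0,0,0]
    - [1,0,0,0,0,0,0]
    - [1,0,0,0,0,0,0]

```text
t: 25.05
tcp_pos: [0.3072, -0.2831, 0.1974]
tool_rot: [-0.0, 0.067, 0.998, 0.0]
ft_force: [-0.3, 0.2, 0.4]
gripper_width: 0.0005
```

```bash
python3 - <<'E'
from h import *
st()
p,d=ctrl.camera('side');cv2.imwrite('pics/side6.png',cv2.resize(p[190:350,220:420],None,fx=3.5,fy=3.5))
p,d=ctrl.camera('top');cv2.imwrite('pics/top6.png',cv2.resize(p[180:345,240:440],None,fx=3.5,fy=3.5))
hsv=cv2.cvtColor(p,cv2.COLOR_BGR2HSV)
m=((hsv[...,0]<40)&(hsv[...,1]>70)&(hsv[...,2]>60)).astype(np.uint8)
m[:175]=0;m[310:]=0;m[:,:235]=0;m[:,430:]=0
b=cv2.morphologyEx(m,cv2.MORPH_OPEN,np.ones((31,31),np.uint8))
cn=max(cv2.findContours(b,0,2)[0],key=cv2.contourArea)
r=cv2.minAreaRect(np.array(ray('top',cn.reshape(-1,2),.048)[:,:2],np.float32));print(r)
w=m&(1-cv2.dilate(b,np.ones((3,3))))
n,l,s,c=cv2.connectedComponentsWithStats(w)
for i in range(1,n):
    if s[i,4]<30: continue
    ys,xs=np.where(l==i);P=ray('top',np.c_[xs,ys],.008)[:,:2];B=np.array([toB(q) for q in P])
    print('wedge',s[i,4],c[i].round(1),P.mean(0).round(4),'bx',B[:,0].min().round(4),B[:,0].max().round(4),'by',B[:,1].min().round(4),B[:,1].max().round(4))
E
```

```text
t 25.05 tcp [ 0.3072 -0.2831  0.1974] board frame [-0.1869 -0.3024] F [-0.34  0.2   0.41] w 0.0005
toolx in board [-1.0, 0.002] z [-0.  0. -1.]
((0.5323722958564758, -0.008603349328041077), (0.2722649872303009, 0.24240092933177948), 83.03414916992188)
wedge 32 [293.2 193.5] [0.6749 0.0933] bx 0.1243 0.1303 by 0.0906 0.1383
wedge 262 [271.1 203.1] [0.6497 0.1516] bx 0.0793 0.1109 by 0.1429 0.2039
wedge 281 [403.3 221. ] [ 0.5988 -0.1958] bx 0.0742 0.1078 by -0.2089 -0.1454
wedge 281 [259.5 273.5] [0.4638 0.1804] bx -0.1083 -0.0766 by 0.1457 0.2096
wedge 31 [274.5 278.4] [0.4509 0.1415] bx -0.1175 -0.0737 by 0.1337 0.1399
wedge 103 [387.9 290.9] [ 0.4168 -0.1506] bx -0.1111 -0.0812 by -0.1677 -0.1452
wedge 37 [372.9 297.6] [ 0.3999 -0.1117] bx -0.1204 -0.1137 by -0.1386 -0.0925
```

View pics/side6.png

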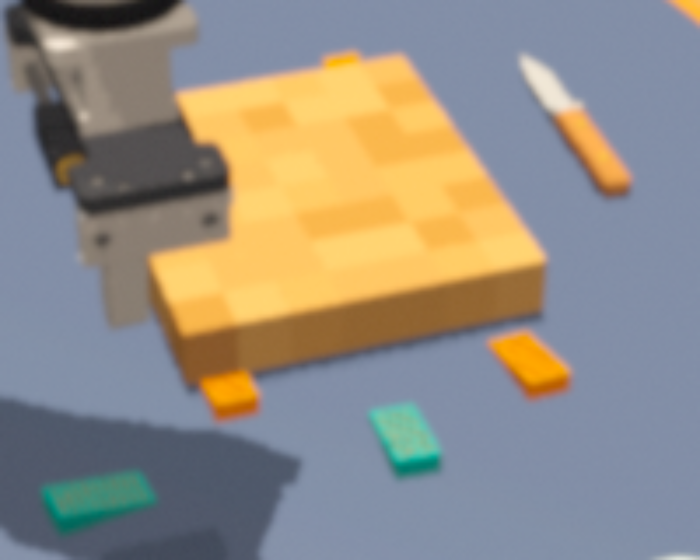

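View pics/top6.png

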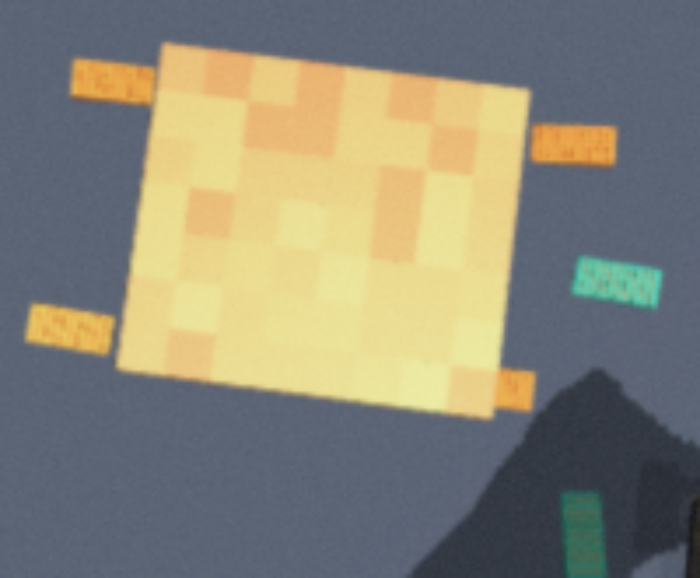

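```bash
python3 -c "
from station import ctrl
ctrl.sign_off()"
```

```text
the job is handed in; nothing more can be done
```

The near right corner was the one that rocked. Its orange wedge is now snug under the block, and the job is handed in at about 25 s of the 64 s allowed; sign-off reports no verdict.

- **Finding the corner:** Near left, far left and far right were solid, carrying 96, 27 and 12.5 N with almost no give. Near right tipped about 5.5 mm under roughly 2 N. The 96 N press at near left was harder than I meant and came close to the 120 N wrist limit, because the arm is very stiff; I pressed in finer steps after that.
- **Wedging:** I pushed the wedge in from behind with the shut fingers. It slid freely, then resistance rose to about 10 N. By force and by the camera it is about 30 mm under, centred near (-0.096, -0.136) m in the block's frame.
- **Proof press:** The corner held about 19 N with its top still at 48 mm.
- **Last checks:**
  - The block moved less than 1 mm.
  - Its measured angle changed by about 0.6°. The shading around it had changed, so part of that may be error in finding its outline.
  - The other three wedges show no measurable movement, and the knife shows none in the side view.
  - The two turquoise look-alikes appear untouched.
  - I kept clear of the jar and plate but did not measure them again.
  - The arm is clear of everything.

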